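# Extend the egg rack's handle to its second stop and hold the eggs up out of the pot

## Task

The eggs are done: with the rack still standing in the pot, squeeze the release button in the side of its telescopic handle, pull the handle out past the first stop to the second, and let the button spring out so that it locks there. Then take the grip by its two plain sides, button left out, and lift the rack level with its three eggs until its feet are clear above the pot's rim, and finish while still holding it there over the middle of the pot. Keep every egg in its seat, and leave the pot and the other loose things on the worktop where they are.

Things in the scene. Friction and masses are not known exactly. Their poses are not given: they have to be found in the camera images.
- handle_grip (a point): Middle of the black plastic grip (30 mm along its x, 26 along y, 34 tall) of the egg rack's telescopic handle, on the rack's axis: 100 mm above the rack's feet with the handle down, 164 at the second stop. z up; +x points at the release button in the +x side, the -x and y sides are plain. Handle down, its top is 1 mm above the pot's rim and the egg tops are 29 mm below its middle.
- button_face (a point): Centre of the outer face (17 x 17 mm) of the steel release button in the grip's +x side, level with the grip's middle; 20 mm from the grip's middle when out, 16 when fully in. Its x axis points outwards. Squeezing the grip between the button and the plain side opposite presses it in.
- release (a joint): Travel of the release button, m: 0 out, 0.004 fully in, spring 2 N at 0 to 4 N at 0.004. It moves a lock pin in the post: under 0.001 the pin is in a lock hole (handle at 0, 0.032 or 0.064, 1.5 mm play); from 0.003 on the handle slides freely. Let go between stops, it stays at 0.003 until the handle reaches a hole.
- handle (a joint): How far the telescopic handle is out of the rack's post, m, straight up: 0 fully down (locked, as at the start), 0.032 first stop, 0.064 second stop, also its end. With the lock free it slides with 2 N of friction, which also keeps it where it is left.
- rack_base (a point): Egg rack of steel wire: centre of its underside at the level of its six feet; z up, x towards the release button's side. Wire ring 160 mm across, 22 mm up, with three egg seats; centre post 16 mm thick, 82 mm tall, carries the handle. Loose on the pot's floor, within 7 mm of its centre, at any angle. With the eggs 0.6 to 0.95 kg.
- pot: Round steel pot on a cork trivet; origin at the centre of its underside (8 mm above the worktop), z up. 200 mm across (204 at the rim), 120 mm high, 194 mm wide inside, floor 4 mm above the origin. Loop handles on its +y and -y sides reach 132 mm from its axis, 94 mm up. 1.3 kg, loose.
- egg_cup: blue plastic egg cup, 50 mm across, 62 mm high, origin at the centre of its foot; not to be disturbed
- mug: white ceramic mug, 82 mm across, 94 mm high, handle at its +y, origin at the centre of its underside; not to be disturbed
- teaspoon: stainless teaspoon 140 mm long lying along its x axis, handle to -x; not to be disturbed
- canister: closed aluminium canister, 94 mm across, 171 mm high with its lid knob, origin at the centre of its underside; not to be disturbed
- pepper_mill: wooden pepper mill, 54 mm across, 150 mm high, origin at the centre of its underside; not to be disturbed
- pot_lid: the pot's steel lid lying on the worktop, 206 mm across, 48 mm high with its knob, origin at the centre of its underside; not to be disturbed
- egg1_center (a point): Centre of a brown hen's egg (44 mm thick, 57 mm tall, 60 g, loose, z along its length) standing upright in a ring seat of the rack, at x = -25, y = 43, z = 42 mm in the rack's frame, 50 mm from the post.
- egg2_center (a point): Centre of a brown hen's egg (44 mm thick, 57 mm tall, 60 g, loose, z along its length) standing upright in a ring seat of the rack, at x = -25, y = -43, z = 42 mm in the rack's frame, 50 mm from the post.
- egg3_center (a point): Centre of a brown hen's egg (44 mm thick, 57 mm tall, 60 g, loose, z along its length) standing upright in a ring seat of the rack, at x = 50, y = 0, z = 42 mm in the rack's frame, 50 mm from the post.

How it is judged:
By the outcome, as a careful person would: the job done as asked, in the order asked, and still so for the second after the job is handed in, while the arm keeps its last pose, push and grip.
It also fails if it takes over 48 s, if anything falls off the work surface, if the arm or the gripper's body presses on something with over 40 N, if the wrist force passes 120 N, or if a joint passes its speed limit or range.

## Robot

A 7-joint arm with a two-finger parallel gripper is mounted at the origin on the work surface. World frame = base frame: x ahead of the robot, y to its left, z up, the work surface at z = 0. Lengths are in m, angles in rad, forces in N, time in s.
With the tool pointing down it reaches from about 0.425 to 0.95 m from the base axis. Payload 4.7 kg.
Tool frame: the origin (TCP) lies on the centre line of the jaws, within the pads' length; the fingertips stand 14 mm ahead of it and the grasp point (between the pads) lies 5 mm behind it; z points along the fingers, y is the direction in which the jaws open and shut (so a half turn about z gives the same grasp; the last joint's range is limited). The gripper opens to 85 mm and grips with 20 to 120 N. Pads are 22 mm wide; open, the fingers measure 114 mm over their backs; the gripper's body (76 mm by 85 mm) begins 54 mm behind the grasp point. The pads swing forward as they close: fully open they stand 13 mm farther back than shut.
Start: joints at [-1.201, 0.469, -0.049, 1.532, 0.024, 1.141, -0.082], TCP at [0.262, 0.622, 0.245] pointing down, gripper open.
Joint ranges: [-2.59, 2.59], [-0.33, 1.99], [-1.39, 1.29], [0.1, 2.45], [-1.04, 4.18], [0.21, 1.99], [-2.66, 2.66]. Speed limits (rad/s): [2.57, 2.57, 3.14, 3.14, 3.14, 3.14, 3.14].

## Interface

Orientations are given as a unit quaternion [w, x, y, z].
In Python, from rig import get_state, snapshot, close_job gives the robot as it stands. The module is installed in compiled form; this text tells all that it offers.
- The arm moves only by the tool apply_moves, never from a script. Its argument "motion" is a list of rows, each a list of 7 numbers: the shift along the tool's x, y, z in mm, then the turn, a rotation vector about the tool's x, y, z in degrees, then the opening, from -1 (shut) to 1 (fully open). A call has 1 to 20 rows; each row is the pose to reach, as a shift and turn from the pose commanded when the call began, along the tool's axes at that moment; what a row does not reach only later rows make up. A row lasts 1/8 s, in which the tool goes at most 62.5 mm and 10.7 degrees, less where a joint would pass 70% of its speed; a pose out of reach is approached as far as the arm can. A call with a gripper value outside its range is refused whole. The fingers move at their own pace and stop on an object; "grip_force" is the grip in N (left out, the last holds). Time passes only in rows, so rows that repeat a pose let the fingers close. It gives the time, the measured TCP pose, the force and the opening at its end, in the units of the state.
- get_state(): the state, without advancing time (a new reading comes with each control period).
- snapshot(name): name is "scene" or "top"; returns a dict with "pixels" (420x560x3 uint8, red, green, blue), "z_map" (420x560 float32, m along the optical axis (not along the pixel's ray), 0 where there is no reading), "fx", "fy", "cx", "cy" (pixels), "R" (3x3) and "t" (3): a world point X has camera coordinates R X + t. Camera axes: x right, y down, z forward; pixel columns grow to the right and rows downward; lengths in m; the calibration is good to about 2 mm. A picture is of the moment at which its call begins.
- close_job(): hands the job in, once; it reports no verdict.
The state is a dict: "time_s": time; "joints": joint angles; "qvel": joint speeds; "effort": joint torques, N m; "ee_pos": TCP position; "ee_rot": TCP orientation; "force": force on the tool from outside, world axes, zero at the start; "torque": the same for the moment, N m; "finger_gap": finger opening in m.
Only numpy, scipy, OpenCV 4.12 (cv2) and the standard library are available. Lean on these libraries where they do the work, as an engineer would, in place of code of your own. Each camera call takes 0.05 s, during which the arm holds its last target.

## Working session

There is one attempt and no reset: what is moved stays moved. The work goes in short steps, Python scripts to look and compute and a tool call to move; the robot and the scene stay as the last step left them, time stands still between calls to the robot, and variables do not carry over. Pictures are saved under pics/ and viewed, and the job is handed in when it is done.

Besides the shell and the picture viewer there is one more tool, called as name(argument=value, ...), one argument or row to a line, values as JSON. apply_moves: Moves the arm, as the interface text tells. Its arguments: {"type":"object","properties":{"motion":{"type":"array"},"grip_force":{"type":"number"}},"required":["motion"]}

```bash
mkdir -p pics
python3 - <<'E'
from rig import get_state, snapshot
import cv2, numpy as np
s=get_state(); print({k:np.round(v,3).tolist() for k,v in s.items()})
for n in("scene","top"):
    d=snapshot(n); cv2.imwrite(f"pics/{n}0.png",d["pixels"][:,:,::-1]); np.savez(f"{n}0.npz",**d)
    print(n,d["fx"],d["cx"],d["cy"],np.round(d["R"],3).tolist(),np.round(d["t"],3))
E
```

```text
{'time_s': 0.0, 'joints': [-1.201, 0.469, -0.049, 1.534, 0.024, 1.141, -0.082], 'qvel': [0.0, 0.001, -0.001, 0.001, -0.0, 0.002, 0.001], 'effort': [-0.002, -51.031, -0.047, -23.771, 0.011, 0.007, -0.0], 'ee_pos': [0.262, 0.622, 0.244], 'ee_rot': [-0.0, 0.198, 0.98, -0.001], 'force': [0.691, -0.322, -0.439], 'torque': [-0.023, 0.03, 0.001], 'finger_gap': 0.085}
scene 445.1639401683527 279.5477828171355 210.3781855969835 [[-0.847, 0.531, 0.015], [0.312, 0.521, -0.795], [-0.43, -0.668, -0.607]] [ 0.436 -0.195  1.377]
top 435.4772565947302 275.07914435866223 212.6315047413984 [[-0.125, -0.992, -0.004], [-0.969, 0.123, -0.214], [0.213, -0.023, -0.977]] [0.202 0.589 0.989]
```

View pics/scene0.png

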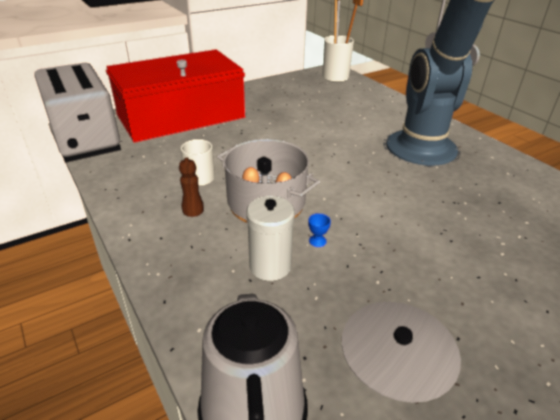

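View pics/top0.png

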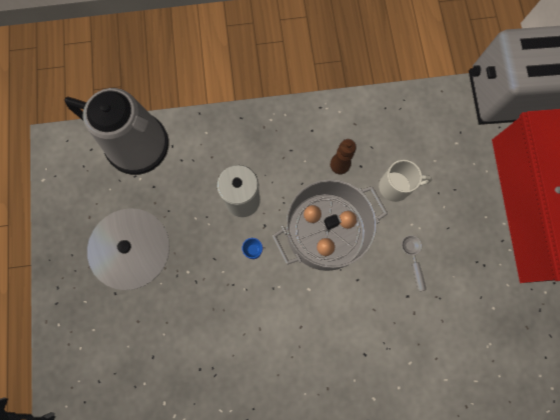

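The scene view shows the pot near (265,180), and the top view shows the grip near (333,222) with three eggs around it. I'll zoom in and measure next.

```bash
cat > h.py <<'E'
import numpy as np, cv2
def load(n): return dict(np.load(n))
def ray(d,u,v,z):
    R,t=d["R"],d["t"]; c=-R.T@t
    r=R.T@np.array([(u-d["cx"])/d["fx"],(v-d["cy"])/d["fy"],1.]); return c+r*(z-c[2])/r[2]
def proj(d,X):
    p=d["R"]@np.array(X)+d["t"]; return d["fx"]*p[0]/p[2]+d["cx"],d["fy"]*p[1]/p[2]+d["cy"]
def cloud(d):
    z=d["z_map"]; v,u=np.indices(z.shape)
    P=np.stack([(u-d["cx"])/d["fx"]*z,(v-d["cy"])/d["fy"]*z,z],-1); return (P-d["t"])@d["R"]
E
python3 - <<'E'
from h import *
d=load("top0.npz"); s=load("scene0.npz")
im=d["pixels"][170:280,275:390,::-1]; a=cv2.resize(im,None,fx=5,fy=5,interpolation=cv2.INTER_CUBIC)
cv2.imwrite("pics/topz.png",a)
im=s["pixels"][130:220,210:325,::-1]; cv2.imwrite("pics/scz.png",cv2.resize(im,None,fx=6,fy=6,interpolation=cv2.INTER_CUBIC))
P=cloud(d); hsv=cv2.cvtColor(d["pixels"],cv2.COLOR_RGB2HSV)
m=cv2.inRange(hsv,(4,90,90),(20,255,255)); m[:, :290]=0; m[:,370:]=0; m[:195]=0;m[270:]=0
n,l,st,c=cv2.connectedComponentsWithStats(m)
for i in range(1,n):
    if st[i,4]>60:
        print("egg",c[i],st[i,4],np.round(ray(d,*c[i],0.070),4),"ztop",np.percentile(P[l==i][:,2],95))
g=(d["pixels"].max(2)<45).astype(np.uint8); g[:,:315]=0;g[:,350:]=0;g[:205]=0;g[240:]=0
pts=P[g>0]; pts=pts[pts[:,2]>.11]; print("grip",len(pts),pts.mean(0),pts.min(0),pts.max(0))
# rim
p=P[150:290,260:400].reshape(-1,3); p=p[(p[:,2]>.122)&(p[:,2]<.134)]
A=np.c_[p[:,:2],np.ones(len(p))]
x=np.linalg.lstsq(A,(p[:,:2]**2).sum(1),rcond=None)[0]; c=x[:2]/2; r=np.hypot(*(p[:,:2]-c).T); print("rim",c,np.percentile(r,[1,10,50,90,99]),len(p))
E
```

```text
egg [311.81974249 213.62660944] 233 [0.5946 0.0393 0.07  ] ztop 0.08277156405288709
egg [347.43303571 219.15625   ] 224 [ 0.5705 -0.0434  0.07  ] ztop 0.0839081934367855
egg [325.14285714 246.68907563] 238 [0.5115 0.0195 0.07  ] ztop 0.08337965731080042
grip 130 [0.5562974  0.0065014  0.14266899] [ 0.38523522 -0.01065579  0.11359873] [0.57281397 0.15059334 1.092729  ]
rim [ 0.57218275 -0.00121274] [0.00450877 0.01675309 0.09296961 0.1138934  0.15575359] 840
```

```bash
sleep 1
```

```text
(no output)
```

View pics/topz.png

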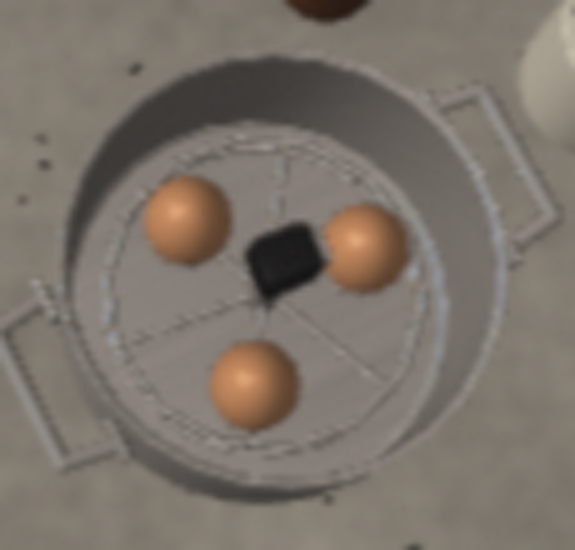

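View pics/scz.png

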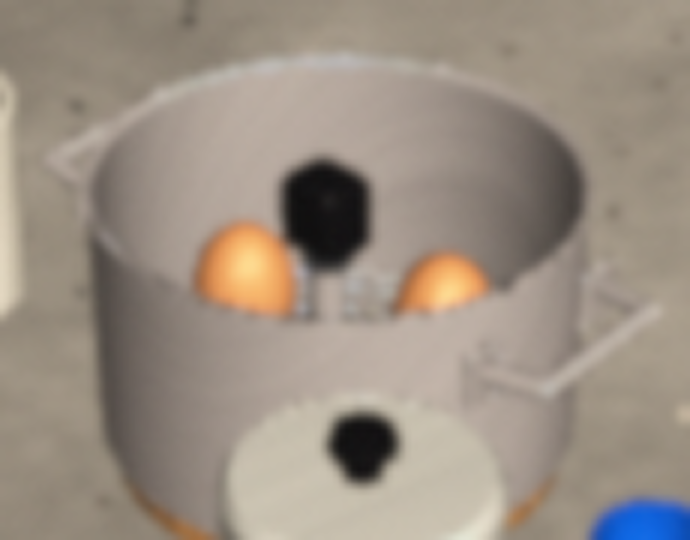

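Run:
```python
from h import *
d=load("top0.npz"); s=load("scene0.npz")
print("cam",-d["R"].T@d["t"],-s["R"].T@s["t"])
eg=np.array([ray(d,u,v,0.056)[:2] for u,v in [(311.82,213.63),(347.43,219.16),(325.14,246.69)]])
ax=eg.mean(0); print(eg,ax); r=eg-ax; print(np.hypot(*r.T),np.degrees(np.arctan2(r[:,1],r[:,0])))
# scene check of eggs
hsv=cv2.cvtColor(s["pixels"],cv2.COLOR_RGB2HSV); 
print("eggs in scene",[np.round(proj(s,[*e,.054]),1) for e in eg])
# grip directions
im=cv2.resize(d["pixels"][200:245,312:356],None,fx=8,fy=8,interpolation=cv2.INTER_CUBIC)
g=((im.max(2)<60)*255).astype(np.uint8)
cs,_=cv2.findContours(g,0,2); c=max(cs,key=cv2.contourArea); print(cv2.minAreaRect(c))
for w,ang in zip("abc",np.degrees(np.arctan2(r[:,1],r[:,0]))):
    t=np.radians(ang); ex=np.array([np.cos(t),np.sin(t)]); ey=np.array([-ex[1],ex[0]])
    o=im.copy()
    for z in (.129,.095):
        q=[proj(d,[*(ax+sx*15e-3*ex+sy*13e-3*ey),z]) for sx,sy in((1,1),(-1,1),(-1,-1),(1,-1))]
        q=np.array([((u-312+.5)*8,(v-200+.5)*8) for u,v in q]).astype(np.int32)
        cv2.polylines(o,[q],True,(0,255,0) if z>.1 else (255,255,0),1)
    u,v=proj(d,[*(ax+20e-3*ex),.112]); cv2.circle(o,(int((u-311.5)*8),int((v-199.5)*8)),5,(255,0,0),-1)
    cv2.imwrite(f"pics/ov_{w}.png",o[:,:,::-1])
o=np.hstack([cv2.imread(f"pics/ov_{w}.png") for w in "abc"]); cv2.imwrite("pics/ov.png",cv2.resize(o,(800,int(800*o.shape[0]/o.shape[1]))))
# pot rim from edges: loop-handle and rim points
P=cloud(d); m=np.zeros(P.shape[:2],bool); m[165:285,270:395]=True
m&=(P[...,2]>.112)&(P[...,2]<.142); p=P[m]; 
rr=np.hypot(p[:,0]-.565,p[:,1]); p=p[(rr>.085)&(rr<.115)]
A=np.c_[p[:,:2],np.ones(len(p))]; x=np.linalg.lstsq(A,(p[:,:2]**2).sum(1),rcond=None)[0]; print("rim",x[:2]/2,np.sqrt(x[2]+(x[:2]**2).sum()/4),len(p))
```

```text
cam [0.38523522 0.15059334 1.092729  ] [1.02273833 0.78942878 0.67431308]
[[ 0.59746779  0.03775905]
 [ 0.57301113 -0.04601495]
 [ 0.51325875  0.0176842 ]] [0.56124589 0.00314277]
[0.05010303 0.05054604 0.05014199] [ 43.70155852 -76.54021206 163.14173828]
eggs in scene [array([259.1, 197.2]), array([250.9, 177.7]), array([284.3, 183.1])]
((159.524169921875, 178.64105224609375), (98.72264099121094, 111.76554107666016), 67.28559112548828)
rim [0.55727724 0.00484696] 0.09850826577282978 804
```

```bash
sleep 1
```

```text
(no output)
```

View pics/ov.png

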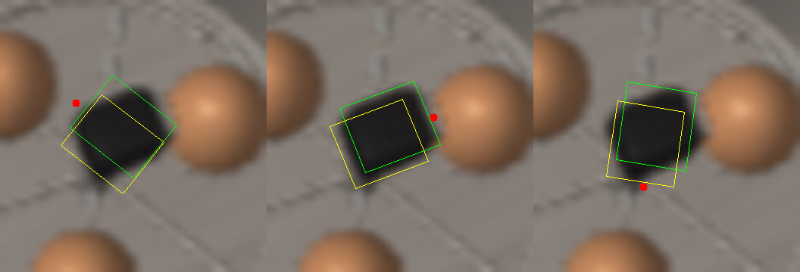

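The rack axis comes out at (0.561, 0.003). The three eggs sit 50 mm from it, matching the spec, and the grip's long axis fits the egg at −76.5°. So the button faces that egg, on the side hidden from both cameras.

```bash
cat >> h.py <<'E'
from scipy.spatial.transform import Rotation as Ro
def delta(target,yaw):
    """shift mm and turn deg in tool axes, for TCP target and tool-y heading yaw(deg), pointing down"""
    from rig import get_state
    s=get_state(); w,x,y,z=s["ee_rot"]; R=Ro.from_quat([x,y,z,w])
    t=np.radians(yaw); Y=np.array([np.cos(t),np.sin(t),0]); Z=np.array([0,0,-1.]); X=np.cross(Y,Z)
    T=Ro.from_matrix(np.c_[X,Y,Z])
    print("pos",np.round(s["ee_pos"],4),"shift",np.round(R.inv().apply(np.array(target)-s["ee_pos"])*1000,1),"turn",np.round(np.degrees((R.inv()*T).as_rotvec()),2),"F",np.round(s["force"],2),"gap",s["finger_gap"],"t",s["time_s"],"q",np.round(s["joints"],3).tolist())
E
python3 - <<'E'
from h import *
e=np.array([.233,-.972]); p=np.array([.5612,.0031])+.002*e
delta([*p,.21],103.5)
E
```

```text
pos [0.2619 0.6216 0.2444] shift [-517.1 -455.3   35.2] turn [-1.000e-01 -3.000e-02 -3.635e+01] F [-0.53  0.43 -0.06] gap 0.08519331710645861 t 0.1 q [-1.201, 0.469, -0.049, 1.534, 0.024, 1.141, -0.082]
```

apply_moves(
  motion=[
    [-35, -30, 0, 0, 0, -3, 1],
    [-80, -70, 0, 0, 0, -6, 1],
    [-125, -110, 0, 0, 0, -9, 1],
    [-170, -150, 0, 0, 0, -12, 1],
    [-215, -190, 5, 0, 0, -15, 1],
    [-260, -230, 10, 0, 0, -18, 1],
    [-305, -270, 15, 0, 0, -21, 1],
    [-350, -310, 20, 0, 0, -24, 1],
    [-395, -350, 25, 0, 0, -27, 1],
    [-440, -390, 30, 0, 0, -30, 1],
    [-480, -425, 35, 0, 0, -33, 1],
    [-505, -445, 35, 0, 0, -35, 1],
    [-517, -455, 35, 0, 0, -36.3, 1],
    [-517, -455, 35, 0, 0, -36.3, 1],
    [-517, -455, 35, 0, 0, -36.3, 1],
    [-517, -455, 35, 0, 0, -36.3, 1],
  ],
)

```text
time_s: 2.1
ee_pos: [0.5614, 0.0033, 0.2102]
ee_rot: [-0.0, -0.118, 0.993, 0.0]
force: [0.0, -0.1, -0.8]
finger_gap: 0.0858
```

Run:
```python
from h import *
from rig import snapshot
e=np.array([.233,-.972]); p=np.array([.5612,.0031])+.002*e
delta([*p,.107],103.5)
for n in("scene","top"):
    d=snapshot(n); np.savez(f"{n}1.npz",**d); cv2.imwrite(f"pics/{n}1.png",d["pixels"][:,:,::-1])
a=cv2.imread("pics/scene1.png")[80:230,190:340]; b=cv2.imread("pics/top1.png")[160:310,260:410]
cv2.imwrite("pics/m1.png",cv2.resize(np.hstack([a,b]),(800,400),interpolation=cv2.INTER_CUBIC))
```

```text
pos [0.5614 0.0033 0.2102] shift [  0.2  -2.2 103.2] turn [ 0.03 -0.01  0.05] F [ 0.03 -0.1  -0.81] gap 0.08579408444569048 t 2.1 q [-0.197, 0.318, 0.145, 1.855, -0.055, 0.974, 1.779]
```

```bash
sleep 1
```

```text
(no output)
```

View pics/m1.png

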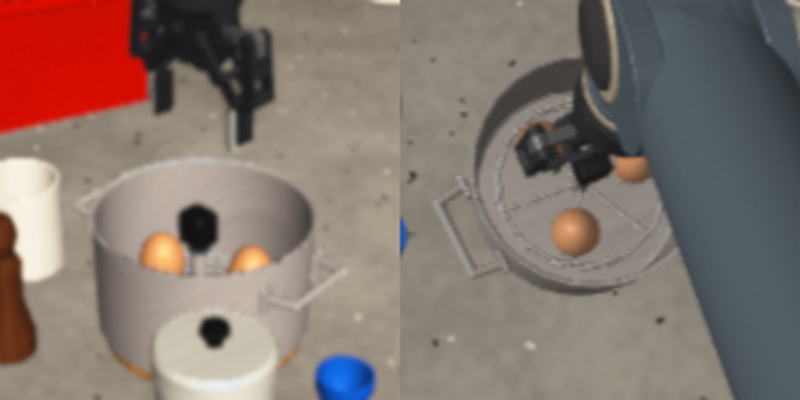

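The gripper hangs above the grip with both fingers clear of the rim and eggs. Descending now.

apply_moves(
  motion=[
    [0, -2, 15, 0, 0, 0, 1],
    [0, -2, 35, 0, 0, 0, 1],
    [0, -2, 55, 0, 0, 0, 1],
    [0, -2, 75, 0, 0, 0, 1],
    [0, -2, 90, 0, 0, 0, 0.6],
    [0, -2, 98, 0, 0, 0, 0.3],
    [0, -2, 103, 0, 0, 0, 0.1],
    [0, -2, 103, 0, 0, 0, 0.0],
    [0, -2, 103, 0, 0, 0, 0.0],
    [0, -2, 103, 0, 0, 0, 0.0],
  ],
  grip_force=25,
)

```text
time_s: 3.45
ee_pos: [0.5626, 0.0001, 0.1078]
ee_rot: [0.001, -0.117, 0.993, 0.0]
force: [-0.3, -0.4, 0.4]
finger_gap: 0.0427
```

```bash
cat > look.py <<'E'
import sys
from h import *
from rig import snapshot
k=sys.argv[1]
for n in("scene","top"):
    d=snapshot(n); np.savez(f"{n}{k}.npz",**d); cv2.imwrite(f"pics/{n}{k}.png",d["pixels"][:,:,::-1])
a=cv2.imread(f"pics/scene{k}.png")[80:230,190:340]; b=cv2.imread(f"pics/top{k}.png")[160:310,260:410]
cv2.imwrite(f"pics/m{k}.png",cv2.resize(np.hstack([a,b]),(800,400),interpolation=cv2.INTER_CUBIC))
E
python3 look.py 2
python3 - <<'E'
from h import *
delta([.5617,.0012,.107],103.5)
E
```

```text
pos [5.625e-01 1.000e-04 1.076e-01] shift [0.5 1.3 0.6] turn [ 0.    0.04 -0.05] F [ 0.38  0.58 -0.33] gap 0.0424909158865549 t 3.55 q [-0.176, 0.447, 0.13, 1.941, -0.082, 0.758, 1.806]
```

```bash
sleep 1
```

```text
(no output)
```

View pics/m2.png

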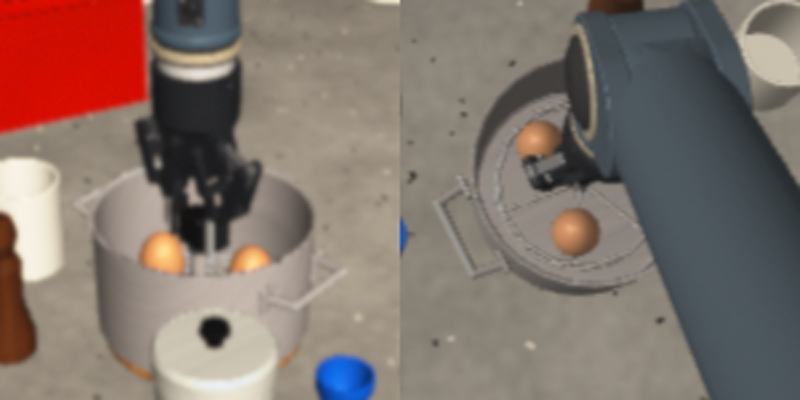

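The fingers straddle the grip inside the pot and touch nothing. Now I'll squeeze.

apply_moves(
  motion=[
    [0, 1, 0, 0, 0, 0, 0.0],
    [0, 1, 0, 0, 0, 0, -0.1],
    [0, 1, 0, 0, 0, 0, -0.15],
    [0, 1, 0, 0, 0, 0, -0.2],
    [0, 1, 0, 0, 0, 0, -0.25],
    [0, 1, 0, 0, 0, 0, -0.3],
    [0, 1, 0, 0, 0, 0, -0.4],
    [0, 1, 0, 0, 0, 0, -0.5],
    [0, 1, 0, 0, 0, 0, -0.5],
    [0, 1, 0, 0, 0, 0, -0.5],
  ],
  grip_force=30,
)

```text
time_s: 4.8
ee_pos: [0.5623, 0.0012, 0.1077]
ee_rot: [0.0, -0.117, 0.993, 0.0]
force: [-0.5, -2.2, 5.7]
finger_gap: 0.0295
```

```bash
python3 look.py 3
python3 - <<'E'
from h import *
delta([.5617,.0012,.107],103.5)
E
```

```text
pos [0.5623 0.0012 0.1077] shift [0.5 0.1 0.7] turn [ 0.    0.03 -0.04] F [-0.39 -1.72  4.4 ] gap 0.029558068350922423 t 4.9 q [-0.178, 0.446, 0.129, 1.942, -0.081, 0.758, 1.804]
```

```bash
sleep 1
```

```text
(no output)
```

View pics/m3.png

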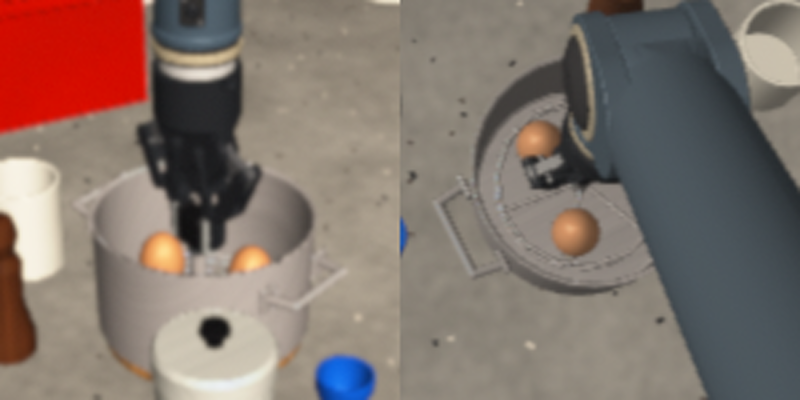

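The gap stopped near 29.6 mm. With the button out it would be about 35 mm, so the button is in. I'll pull a little first and check the force.

apply_moves(
  motion=[
    [0, 0, -2, 0, 0, 0, -0.5],
    [0, 0, -4, 0, 0, 0, -0.5],
    [0, 0, -6, 0, 0, 0, -0.5],
    [0, 0, -8, 0, 0, 0, -0.5],
    [0, 0, -8, 0, 0, 0, -0.5],
  ],
  grip_force=30,
)

```text
time_s: 5.52
ee_pos: [0.562, 0.0012, 0.1154]
ee_rot: [-0.0, -0.117, 0.993, 0.0]
force: [0.8, -0.7, -1.7]
finger_gap: 0.0298
```

```bash
python3 look.py 4
python3 - <<'E'
from h import *
delta([.5617,.0012,.107],103.5)
a,b=load("top3.npz"),load("top4.npz")
def egg(d):
    hsv=cv2.cvtColor(d["pixels"],cv2.COLOR_RGB2HSV); m=cv2.inRange(hsv,(4,90,90),(20,255,255)); m[:, :290]=0; m[:,370:]=0; m[:195]=0;m[270:]=0
    n,l,st,c=cv2.connectedComponentsWithStats(m); return [(c[i].round(2),st[i,4]) for i in range(1,n) if st[i,4]>60]
print(egg(a),egg(b))
E
```

```text
pos [0.562  0.0012 0.1154] shift [0.3 0.1 8.4] turn [ 0.02  0.   -0.05] F [ 0.55 -1.06 -1.03] gap 0.02963716543235114 t 5.625 q [-0.179, 0.435, 0.131, 1.937, -0.079, 0.775, 1.802]
[(array([311.12, 211.94]), np.int32(175)), (array([325.14, 246.69]), np.int32(238))] [(array([311.07, 211.74]), np.int32(168)), (array([325.14, 246.76]), np.int32(236))]
```

The downward force is only 2 N and the eggs haven't moved, so the handle is sliding. I'll keep going to about 62 mm.

apply_moves(
  motion=[
    [0, 0, -4, 0, 0, 0, -0.5],
    [0, 0, -8, 0, 0, 0, -0.5],
    [0, 0, -12, 0, 0, 0, -0.5],
    [0, 0, -16, 0, 0, 0, -0.5],
    [0, 0, -20, 0, 0, 0, -0.5],
    [0, 0, -24, 0, 0, 0, -0.5],
    [0, 0, -28, 0, 0, 0, -0.5],
    [0, 0, -32, 0, 0, 0, -0.5],
    [0, 0, -36, 0, 0, 0, -0.5],
    [0, 0, -40, 0, 0, 0, -0.5],
    [0, 0, -44, 0, 0, 0, -0.5],
    [0, 0, -48, 0, 0, 0, -0.5],
    [0, 0, -51, 0, 0, 0, -0.5],
    [0, 0, -53, 0, 0, 0, -0.5],
    [0, 0, -54, 0, 0, 0, -0.5],
    [0, 0, -54, 0, 0, 0, -0.5],
  ],
  grip_force=30,
)

```text
time_s: 7.62
ee_pos: [0.5621, 0.0011, 0.1694]
ee_rot: [-0.0, -0.117, 0.993, 0.0]
force: [-0.9, -0.8, -0.6]
finger_gap: 0.0299
```

apply_moves(
  motion=[
    [0, 0, -0.5, 0, 0, 0, -0.5],
    [0, 0, -1, 0, 0, 0, -0.5],
    [0, 0, -1, 0, 0, 0, -0.5],
  ],
)

```text
time_s: 8.0
ee_pos: [0.562, 0.0011, 0.1702]
ee_rot: [-0.0, -0.117, 0.993, 0.0]
force: [-0.4, 0.2, -2.6]
finger_gap: 0.0298
```

```bash
python3 look.py 5
python3 - <<'E'
from h import *
delta([.5617,.0012,.171],103.5)
E
```

```text
pos [0.562  0.0011 0.1702] shift [ 0.3  0.2 -0.8] turn [ 0.01 -0.01 -0.04] F [-0.62  0.67 -2.16] gap 0.029632635921395416 t 8.1 q [-0.189, 0.364, 0.141, 1.893, -0.065, 0.889, 1.79]
```

```bash
sleep 1
```

```text
(no output)
```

View pics/m5.png

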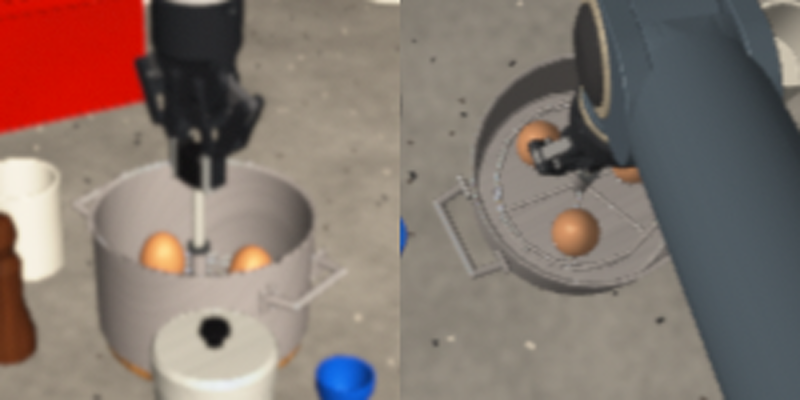

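The inner tube is now out of the post and the eggs are undisturbed. I'll creep up to the end stop while watching the force.

apply_moves(
  motion=[
    [0, 0, -0.4, 0, 0, 0, -0.5],
    [0, 0, -0.8, 0, 0, 0, -0.5],
    [0, 0, -0.8, 0, 0, 0, -0.5],
  ],
)

```text
time_s: 8.48
ee_pos: [0.562, 0.0011, 0.1711]
ee_rot: [-0.0, -0.117, 0.993, 0.0]
force: [-0.2, 0.3, -3.0]
finger_gap: 0.0298
```

apply_moves(
  motion=[
    [0, 0, -0.3, 0, 0, 0, -0.5],
    [0, 0, -0.5, 0, 0, 0, -0.5],
    [0, 0, -0.5, 0, 0, 0, -0.5],
  ],
)

```text
time_s: 8.85
ee_pos: [0.562, 0.0011, 0.1716]
ee_rot: [-0.0, -0.117, 0.993, 0.0]
force: [-0.2, -0.3, -3.5]
finger_gap: 0.0297
```

apply_moves(
  motion=[
    [0, 0, -0.3, 0, 0, 0, -0.5],
    [0, 0, -0.5, 0, 0, 0, -0.5],
    [0, 0, -0.5, 0, 0, 0, -0.5],
  ],
)

```text
time_s: 9.22
ee_pos: [0.562, 0.0011, 0.172]
ee_rot: [-0.0, -0.117, 0.993, 0.0]
force: [0.2, 0.9, -2.8]
finger_gap: 0.0291
```

apply_moves(
  motion=[
    [0, 0, -0.3, 0, 0, 0, -0.5],
    [0, 0, -0.6, 0, 0, 0, -0.5],
    [0, 0, -0.6, 0, 0, 0, -0.5],
  ],
)

```text
time_s: 9.6
ee_pos: [0.5617, 0.0009, 0.1722]
ee_rot: [-0.0, -0.117, 0.993, -0.0]
force: [0.0, 0.5, -6.3]
finger_gap: 0.0296
```

```bash
python3 look.py 6
python3 - <<'E'
from h import *
delta([.5617,.0012,.171],103.5)
def egg(d):
    hsv=cv2.cvtColor(d["pixels"],cv2.COLOR_RGB2HSV); m=cv2.inRange(hsv,(4,90,90),(20,255,255)); m[:, :290]=0; m[:,370:]=0; m[:195]=0;m[270:]=0
    n,l,st,c=cv2.connectedComponentsWithStats(m); return [(c[i].round(2),st[i,4]) for i in range(1,n) if st[i,4]>60]
for k in(3,5,6):print(egg(load(f"top{k}.npz")))
E
```

```text
pos [0.5617 0.0009 0.1723] shift [-0.1  0.3  1.3] turn [ 0.01 -0.06 -0.06] F [ 0.51  0.21 -6.36] gap 0.02939940554486646 t 9.7 q [-0.189, 0.361, 0.142, 1.891, -0.064, 0.894, 1.79]
[(array([311.12, 211.94]), np.int32(175)), (array([325.14, 246.69]), np.int32(238))]
[(array([309.91, 211.35]), np.int32(129)), (array([325.17, 246.74]), np.int32(235))]
[(array([309.79, 211.45]), np.int32(125)), (array([325.29, 246.86]), np.int32(235))]
```

The force rose to −6.3 N, which means the end stop is reached with the rack still standing. Opening the jaws so the button springs out.

apply_moves(
  motion=[
    [0, 0, 0, 0, 0, 0, -0.2],
    [0, 0, 0, 0, 0, 0, -0.1],
    [0, 0, 0, 0, 0, 0, 0.0],
    [0, 0, 0, 0, 0, 0, 0.3],
    [0, 0, 0, 0, 0, 0, 0.7],
    [0, 0, 0, 0, 0, 0, 0.7],
    [0, 0, 0, 0, 0, 0, 0.7],
  ],
)

```text
time_s: 10.58
ee_pos: [0.5621, 0.0011, 0.1727]
ee_rot: [-0.0, -0.117, 0.993, 0.0]
force: [0.5, 0.5, 0.1]
finger_gap: 0.0723
```

```bash
python3 look.py 7
python3 - <<'E'
from h import *
delta([.5617,.0012,.171],103.5)
E
```

```text
pos [0.5621 0.0011 0.1727] shift [0.3 0.2 1.7] turn [ 0.01 -0.   -0.05] F [ 0.08  0.72 -1.27] gap 0.072282895765547 t 10.675 q [-0.189, 0.361, 0.142, 1.891, -0.064, 0.894, 1.79]
```

```bash
sleep 1
```

```text
(no output)
```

View pics/m7.png

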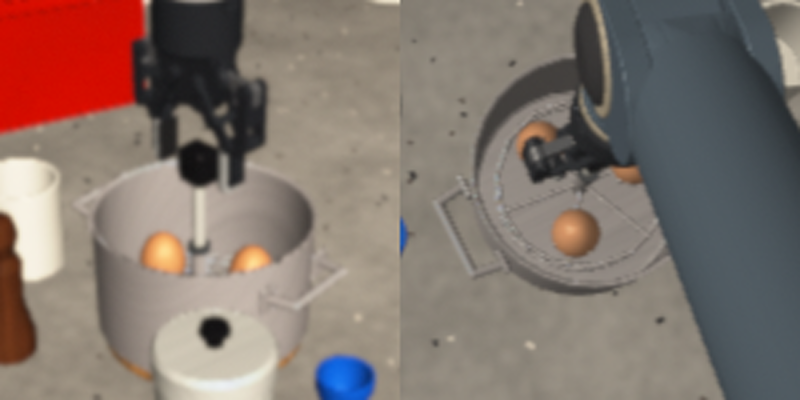

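The handle stands extended and free, with the grip at about (198,163) in the left crop. Next I raise, turn 90° and look again.

apply_moves(
  motion=[
    [0, 0, -20, 0, 0, 0, 1],
    [0, 0, -45, 0, 0, 0, 1],
    [0, 0, -65, 0, 0, 0, 1],
    [0, 0, -65, 0, 0, 10, 1],
    [0, 0, -65, 0, 0, 20, 1],
    [0, 0, -65, 0, 0, 30, 1],
    [0, 0, -65, 0, 0, 40, 1],
    [0, 0, -65, 0, 0, 50, 1],
    [0, 0, -65, 0, 0, 60, 1],
    [0, 0, -65, 0, 0, 70, 1],
    [0, 0, -65, 0, 0, 80, 1],
    [0, 0, -65, 0, 0, 90, 1],
    [0, 0, -65, 0, 0, 90, 1],
    [0, 0, -65, 0, 0, 90, 1],
  ],
)

```text
time_s: 12.42
ee_pos: [0.562, 0.0011, 0.2376]
ee_rot: [-0.0, 0.618, 0.786, 0.0]
force: [0.3, 0.4, 0.6]
finger_gap: 0.0849
```

```bash
python3 look.py 8
python3 - <<'E'
from h import *
delta([.5619,.0016,.171],13.5)
d=load("scene8.npz"); P=cloud(d); g=d["pixels"].max(2)<45
m=g&(np.hypot(P[...,0]-.562,P[...,1]-.002)<.04)&(P[...,2]>.13)&(P[...,2]<.205); p=P[m]
print(len(p),p.min(0),p.max(0),np.median(p,0))
v,u=np.nonzero(m); print("px",u.min(),u.max(),v.min(),v.max(),(u.min()+u.max())/2,"pred",[np.round(proj(d,[.5619,.0016,z]),1) for z in(.159,.176,.193)])
E
```

```text
pos [0.5621 0.001  0.2377] shift [ 0.6 -0.  66.7] turn [ 0.   -0.01  0.04] F [-0.46  1.31 -0.91] gap 0.0851495439929518 t 12.525 q [-0.424, 0.304, 0.434, 1.836, -0.147, 1.034, 0.305]
169 [ 0.55131454 -0.007633    0.16591854] [0.57625862 0.02051884 0.19659856] [0.56853947 0.01216962 0.18465533]
px 258 270 133 148 264.0 pred [array([264. , 148.2]), array([264. , 141.8]), array([263.9, 135.2])]
```

```bash
sleep 1
```

```text
(no output)
```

View pics/m8.png

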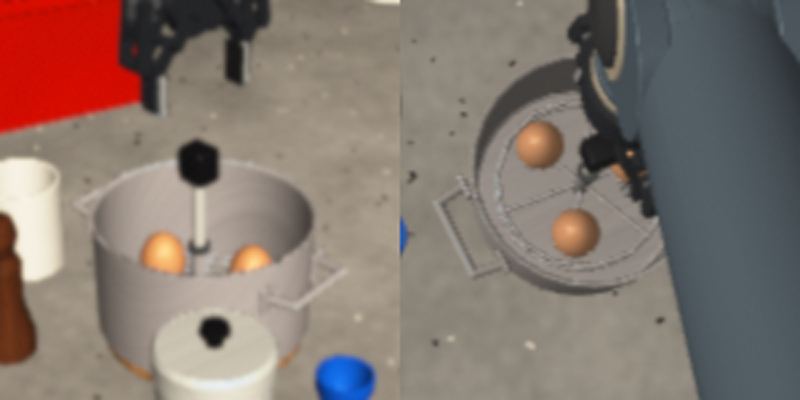

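The grip is where predicted (column 264, rows 133–148). Descending with the jaws across its plain y sides.

apply_moves(
  motion=[
    [0.5, 0, 15, 0, 0, 0, 1],
    [0.5, 0, 35, 0, 0, 0, 1],
    [0.5, 0, 52, 0, 0, 0, 0.8],
    [0.5, 0, 62, 0, 0, 0, 0.4],
    [0.5, 0, 66, 0, 0, 0, 0.1],
    [0.5, 0, 66, 0, 0, 0, -0.05],
    [0.5, 0, 66, 0, 0, 0, -0.15],
    [0.5, 0, 66, 0, 0, 0, -0.2],
    [0.5, 0, 66, 0, 0, 0, -0.25],
    [0.5, 0, 66, 0, 0, 0, -0.3],
    [0.5, 0, 66, 0, 0, 0, -0.4],
    [0.5, 0, 66, 0, 0, 0, -0.5],
    [0.5, 0, 66, 0, 0, 0, -0.6],
    [0.5, 0, 66, 0, 0, 0, -0.7],
    [0.5, 0, 66, 0, 0, 0, -0.7],
  ],
  grip_force=50,
)

```text
time_s: 14.4
ee_pos: [0.5616, 0.0014, 0.1715]
ee_rot: [-0.0, 0.619, 0.785, -0.0]
force: [-3.3, -0.3, 1.4]
finger_gap: 0.0253
```

```bash
python3 look.py 9
python3 - <<'E'
from h import *
delta([.5619,.0016,.171],13.5)
E
```

```text
pos [0.5616 0.0015 0.1715] shift [0.1 0.3 0.5] turn [-0.05 -0.01 -0.05] F [-2.48  0.14  1.62] gap 0.025493052605206637 t 14.5 q [-0.401, 0.379, 0.414, 1.904, -0.191, 0.898, 0.341]
```

```bash
sleep 1
```

```text
(no output)
```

View pics/m9.png

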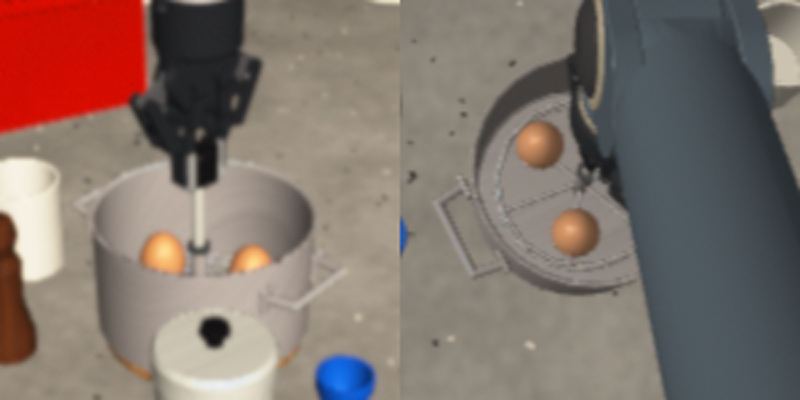

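The gap of 25.5 mm matches the 26 mm plain sides. Starting a gentle lift.

apply_moves(
  motion=[
    [0, 0, -0.5, 0, 0, 0, -0.7],
    [0, 0, -1, 0, 0, 0, -0.7],
    [0, 0, -2, 0, 0, 0, -0.7],
    [0, 0, -3, 0, 0, 0, -0.7],
    [0, 0, -4, 0, 0, 0, -0.7],
    [0, 0, -6, 0, 0, 0, -0.7],
    [0, 0, -8, 0, 0, 0, -0.7],
    [0, 0, -10, 0, 0, 0, -0.7],
    [0, 0, -10, 0, 0, 0, -0.7],
  ],
)

```text
time_s: 15.62
ee_pos: [0.5621, 0.0015, 0.1819]
ee_rot: [0.0, 0.619, 0.785, 0.0]
force: [0.0, 0.1, -7.1]
finger_gap: 0.0256
```

```bash
python3 look.py 10
python3 - <<'E'
from h import *
delta([.5619,.0016,.171],13.5)
E
```

```text
pos [0.5619 0.0015 0.1817] shift [ 0.1  0.  10.7] turn [ 0.   -0.01 -0.05] F [ 0.21  0.09 -7.34] gap 0.025477543479220204 t 15.725 q [-0.406, 0.366, 0.418, 1.895, -0.184, 0.918, 0.335]
```

```bash
sleep 1
```

```text
(no output)
```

View pics/m10.png

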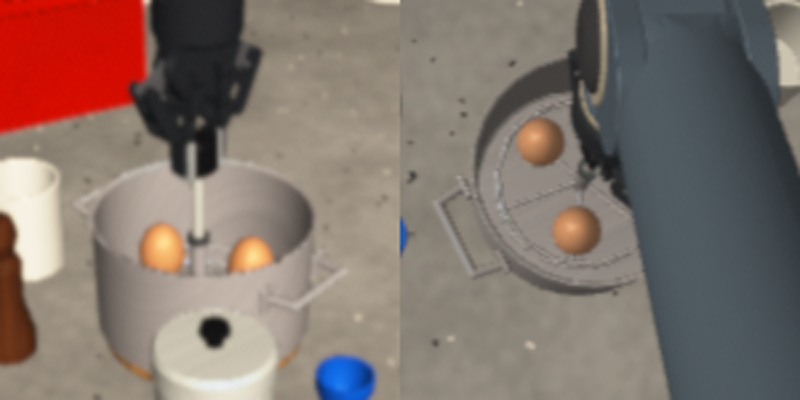

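The lock carries the 7 N load and the rack rises level. Before going higher I'll refine the pot's centre.

Run:
```python
from h import *
from scipy.optimize import least_squares
for n in("top0","scene0"):
    d=load(n+".npz"); P=cloud(d).reshape(-1,3); c=np.array([.56,.004])
    for zb in((.121,.135),(.124,.133)):
        p=P[(P[:,2]>zb[0])&(P[:,2]<zb[1])]; r=np.hypot(*(p[:,:2]-c).T); p=p[(r>.09)&(r<.112)]
        a=np.degrees(np.arctan2(p[:,1]-c[1],p[:,0]-c[0])); b=(a//10).astype(int); q=[]
        for k in np.unique(b): s=p[b==k]; q.append(np.median(s,0)[:2])
        q=np.array(q); f=least_squares(lambda x:np.hypot(*(q-x[:2]).T)-x[2],[*c,.1],loss="soft_l1",f_scale=.002)
        print(n,zb,np.round(f.x,4),len(q))
# canny rim pixels outer in top: rays at z=.128 
d=load("top0.npz"); s=d["pixels"]; hs=cv2.Canny(cv2.cvtColor(s,cv2.COLOR_RGB2GRAY),40,100)
v,u=np.nonzero(hs); X=np.array([ray(d,a,b,.128)[:2] for a,b in zip(u,v)]); c=np.array([.56,.004])
for i in range(6):
    r=np.hypot(*(X-c).T); q=X[abs(r-.1015)<(.012 if i<2 else .005)]
    f=least_squares(lambda x:np.hypot(*(q-x).T)-.1015,c,loss="soft_l1",f_scale=.001); c=f.x
print("canny",c,len(q))
```

```text
top0 (0.121, 0.135) [0.5575 0.0046 0.0986] 36
top0 (0.124, 0.133) [0.5575 0.0045 0.0987] 36
scene0 (0.121, 0.135) [0.559  0.0052 0.0985] 36
scene0 (0.124, 0.133) [0.5588 0.0053 0.0987] 36
canny [0.55325089 0.00504944] 309
```

The pot centre is about (0.5575, 0.005), so the rack is about 6 mm off it. I'll centre it gradually while lifting.

apply_moves(
  motion=[
    [0.3, -0.3, -3, 0, 0, 0, -0.7],
    [0.6, -0.6, -7, 0, 0, 0, -0.7],
    [1, -1, -12, 0, 0, 0, -0.7],
    [1.5, -1.4, -18, 0, 0, 0, -0.7],
    [2, -1.8, -24, 0, 0, 0, -0.7],
    [2.5, -2.2, -30, 0, 0, 0, -0.7],
    [3, -2.6, -36, 0, 0, 0, -0.7],
    [3.5, -3, -42, 0, 0, 0, -0.7],
    [4, -3.4, -48, 0, 0, 0, -0.7],
    [4.5, -3.9, -54, 0, 0, 0, -0.7],
    [4.5, -3.9, -60, 0, 0, 0, -0.7],
    [4.5, -3.9, -66, 0, 0, 0, -0.7],
    [4.5, -3.9, -72, 0, 0, 0, -0.7],
    [4.5, -3.9, -76, 0, 0, 0, -0.7],
    [4.5, -3.9, -79, 0, 0, 0, -0.7],
    [4.5, -3.9, -80, 0, 0, 0, -0.7],
  ],
)

```text
time_s: 17.73
ee_pos: [0.5571, 0.005, 0.2618]
ee_rot: [0.0, 0.619, 0.785, 0.0]
force: [0.6, 0.1, -7.1]
finger_gap: 0.0252
```

apply_moves(
  motion=[
    [0, 0, -2, 0, 0, 0, -0.7],
    [0, 0, -5, 0, 0, 0, -0.7],
    [0, 0, -10, 0, 0, 0, -0.7],
    [0, 0, -16, 0, 0, 0, -0.7],
    [0, 0, -22, 0, 0, 0, -0.7],
    [0, 0, -28, 0, 0, 0, -0.7],
    [0, 0, -34, 0, 0, 0, -0.7],
    [0, 0, -40, 0, 0, 0, -0.7],
    [0, 0, -45, 0, 0, 0, -0.7],
    [0, 0, -48, 0, 0, 0, -0.7],
    [0, 0, -50, 0, 0, 0, -0.7],
    [0, 0, -50, 0, 0, 0, -0.7],
    [0, 0, -50, 0, 0, 0, -0.7],
    [0, 0, -50, 0, 0, 0, -0.7],
  ],
)

```text
time_s: 19.48
ee_pos: [0.557, 0.005, 0.3115]
ee_rot: [-0.0, 0.619, 0.785, -0.0]
force: [-0.0, -0.2, -6.6]
finger_gap: 0.0251
```

```bash
python3 look.py 11
python3 - <<'E'
from h import *
delta([.5575,.005,.31],13.5)
E
```

```text
pos [0.5571 0.005  0.3116] shift [-0.1  0.4  1.6] turn [-0.01 -0.01 -0.05] F [-0.35 -0.37 -6.57] gap 0.02558702790657646 t 19.575 q [-0.453, 0.229, 0.448, 1.751, -0.106, 1.186, 0.259]
```

```bash
sleep 1
```

```text
(no output)
```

View pics/m11.png

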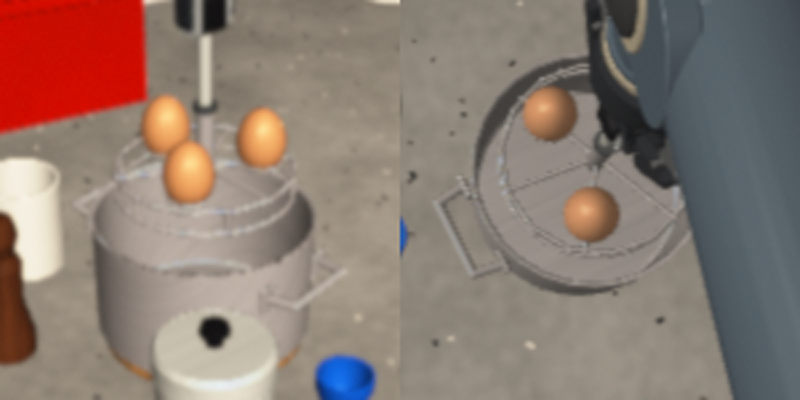

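View pics/scene11.png

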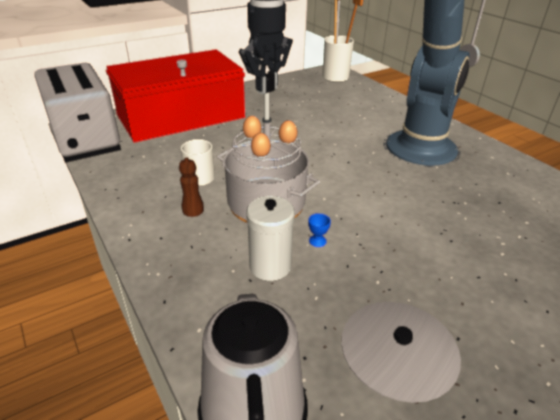

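All three eggs are seated at about (252,126), (288,131) and (261,144). The rack hangs over the pot and nothing else has moved. One last numeric check of level, height and lock.

Run:
```python
from h import *
d=load("scene11.npz"); t=load("top11.npz"); P=cloud(d)
hsv=cv2.cvtColor(d["pixels"],cv2.COLOR_RGB2HSV); m=cv2.inRange(hsv,(4,90,90),(20,255,255)); m[:, :235]=0; m[:,305:]=0; m[:110]=0;m[160:]=0
n,l,st,c=cv2.connectedComponentsWithStats(m)
for i in range(1,n):
    if st[i,4]>60: print(c[i].round(1),"z max/med",np.percentile(P[l==i][:,2],[97,50]).round(4))
h=np.array([.557,.005]);
for ang in(43.7,-76.5,163.1):
    print("expected egg px",np.round(proj(d,[h[0]+.05*np.cos(np.radians(ang)),h[1]+.05*np.sin(np.radians(ang)),.194]),1))
a=load("top0.npz")["pixels"].astype(int); b=t["pixels"].astype(int)
a2=load("scene0.npz")["pixels"].astype(int); df=abs(a2-d["pixels"].astype(int)).max(2)>40
v,u=np.nonzero(df); print("changed below row 165:",(v>165).sum(), "of which cols",(u[v>165].min(),u[v>165].max()) if (v>165).any() else None)
```

```text
[255.7 135.3] z max/med [0.2221 0.2027]
[287.7 131.5] z max/med [0.2216 0.202 ]
expected egg px [260.4 145.2]
expected egg px [251.6 127.6]
expected egg px [287.6 132.5]
changed below row 165: 437 of which cols (np.int64(242), np.int64(290))
```

```bash
python3 -c "
from rig import close_job; print(close_job())"
```

```text
the job is handed in; nothing more can be done
None
```

The rack is held level over the middle of the pot with all three eggs seated, the handle locked at the second stop, and its feet about 24 mm above the rim. I handed the job in at about 19.6 s.

I squeezed the button and pulled the handle out about 64 mm until the force rose from about 3 N to 6.3 N at the end stop. I then opened the jaws, gripped the two plain sides with 50 N and lifted 140 mm.

**Last checks**
- **Lock:** The button side was hidden from both cameras, so I never saw it spring out. The handle carried the rack's load of about 7 N, well over the 2 N of sliding friction, without slipping.
- **Grip:** The jaws stopped at 25.5 mm, which matches the 26 mm plain sides.
- **Height and level:** Egg tops measured 0.222 m, against 0.2225 m expected. All three eggs appear within about 2 pixels of where a level rack would put them.
- **Other objects:** In the before/after comparison of the lower part of the scene view, only the columns over the pot changed. In the final pictures nothing else looked moved.

**Readings that disagreed**
- With the button pressed, the jaws read about 29.6 mm instead of the 31 mm expected.
- One edge-based estimate of the pot's centre was about 4 mm off the depth-based ones. I used the depth-based centre.

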